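# Pin and clip the cart's pull bar

## Task

Push the cart's hitch pin fully home by its head, then take the large R-clip out of the wooden block and push its straight leg down through the cross-hole in the pin's tail until its bow springs over the pin, and let go of it. The pin has turned, so feel for the hole's mouth with the leg and bring it upright with it; do not ram the pin or force the clip, and leave everything else where it is.

Things in the scene. Friction and masses are not known exactly. Their poses are not given: they have to be found in the camera images.
- fork: The cart's front turntable: round steel plates 190 mm across, 26 mm high, carrying an upright fork of two cheeks (each 8 mm thick, outer faces 27 mm either side of the middle, round tops 122 mm above the bench). The pull bar's eye sits between them and the bar lies away from the robot. Fixed. Origin under its centre on the bench, y along the pin towards its head, z up.
- pin: Hitch pin in the fork: round steel, 25 mm thick, level, 100 mm above the bench, with a round head 38 mm across, 10 mm thick. This is the centre of the head's outer flat face; y points along the pin out of that face, z up. It slides along y against 4 N of friction and starts 22 to 42 mm out. Home, a hard stop, it stands 82 mm along +y from hole_home. Axes do not show its turn.
- hole_home (a point): Fixed point where the centre of the pin's cross-hole lies once the pin is home: on the pin's axis, 100 mm above the bench, 18 mm outside the cheek on the side away from the head, 18 mm in from the pin's tail end. y points along the pin to its head, z up, x level across the pin. The hole is 8 mm wide, right through the 25 mm pin. Until the pin is home it is hidden in the cheek.
- pin_top (a point): Point on the pin's top line, 12.5 mm above hole_home; same axes. The hole's mouth is not here: the pin has turned, so the mouth lies 27 to 49 degrees (0.48 to 0.85 rad, not measured) down the round towards +x, 5.5 to 9.5 mm from this line. The pin turns with light friction (0.03 N m): a leg that has dropped in the mouth, eased up 2 to 4 mm and moved back towards -x, brings the hole upright.
- clip_coil (a point): Large R-clip: steel wire 6 mm thick, 131 mm long, 82 g, standing leg down in the block, leaning about 6 degrees. This is the centre of its coil at the upper end, 30 mm across and 13 mm thick along y: grip it firmly there across the two flat faces. z points up along the straight leg, x to the bowed leg. The straight leg runs 12 mm to -x of this point and ends 116 mm below it. The bow may end up on 
- clip_tip (a point): Lower end of the large clip's straight leg, cut square, 5.2 mm wide; same axes as clip_coil: it lies 12 mm to -x and 116 mm below the coil's centre. In the block it stands in a hole 24 mm deep. The bowed leg is on the +x side and ends, flared out, 30 mm above this tip. As the leg goes down through the pin the flare meets the pin when this tip is 32 mm below the pin's axis.
- clip_seat (a point): Point on the large clip's straight leg at the middle of the bow, 59 mm above its tip, 57 mm below and 12 mm to -x of the coil's centre; same axes. Seated, it lies on the pin's axis at hole_home. The push rises to about 10 N, then falls away as the neck below the bow passes the pin (this point then some 13 mm above the axis); the bow then closes and holds the clip there.
- clip_bow (a joint): How far the large clip's bowed leg is sprung open, rad, about the coil: 0 at rest and again when fully seated over the pin, about 0.065 as the neck passes the pin's widest part. Spring 13 N m per rad.
- block: Wooden block, 60 x 220 x 45 mm high, with three holes 7.5 mm wide and 24 mm deep, 70 mm apart along its y; which of large clip, small clip and punch stands in which hole varies. Fixed. Origin under its centre, z up.
- small_clip: smaller R-clip of the same shape, 3.8 mm wire, 90 mm long, that does not fit the job; it stands in another hole of the block. Origin at the lower tip of its straight leg, z up the leg.
- punch: dark steel pin punch, 12 mm body, 112 mm long, standing in the third hole of the block. Origin at its lower tip.
- hammer: hammer with a wooden handle, 260 mm long, lying on the bench. Origin under its middle, x along the handle to the head.
- spanner: flat steel spanner, 180 mm long, lying on the bench. Origin under its middle, x along its length.
- brush: flat paint brush, 200 mm long, lying on the bench. Origin under its middle, x along its length.
- jar: glass jar with a steel lid, 68 mm across, 85 mm high. Origin under its centre.
- grease: round tin, 90 mm across, 75 mm high. Origin under its centre.
- sander: cork sanding block, 110 x 60 x 30 mm. Origin under its centre.
Mind the look-alikes: they are no part of the job. What is shaped like the part that bears clip_coil but orange or red is not meant.

How it is judged:
By the outcome, as a careful person would: the job done as asked, in the order asked, and still so for the second after the job is handed in, with the robot touching nothing.
It also fails if it takes over 69 s, if anything falls off the work surface, if the arm or the gripper's body presses on something with over 40 N, if the wrist force passes 120 N, or if a joint passes its speed limit or range.

## Robot

A 6-joint arm with a two-finger parallel gripper is mounted at the origin on the work surface. World frame = base frame: x ahead of the robot, y to its left, z up, the work surface at z = 0. Lengths are in m, angles in rad, forces in N, time in s.
With the tool pointing down it reaches from about 0.275 to 0.825 m from the base axis. Payload 4.9 kg.
Tool frame: the origin (TCP) lies midway between the tips of the shut fingers; the grasp point (between the pads) lies 19 mm behind it (bot.grip_depth is the distance from the TCP to the grasp point, in m); y points along the fingers, x is the direction in which the jaws open and shut, and the axes are right-handed (so a half turn about y gives the same grasp; the last joint's range is limited). The gripper opens to 85 mm and grips with 20 to 120 N. Pads are 22 mm wide; open, the fingers measure 114 mm over their backs; the gripper's body (76 mm by 85 mm) begins 54 mm behind the grasp point. The pads swing forward as they close: fully open they stand 13 mm farther back than shut.
Start: joints at [1.06, 0.326, -0.193, 1.052, 0, 1.437], TCP at [0.202, 0.511, 0.231] pointing down, gripper open.
Joint ranges: [-2.65, 2.65], [-0.97, 1.79], [-1.3, 1.35], [-1.93, 2.1], [-1.47, 1.37], [-3.14, 3.14]. Speed limits (rad/s): [2.57, 2.57, 3.14, 3.14, 3.14, 3.14].

## Interface

Orientations are given as a unit quaternion [w, x, y, z].
In Python, from cell import bot gives the robot as it stands. Calls block until the motion is done:
- bot.move_pose(position, orientation): joint-space move of the TCP to a pose.
- bot.move_linear(position, speed=0.15, rotation=None, until_force=None): straight line of the TCP; rotation=None keeps the orientation; speed is the mean speed in m/s. With until_force (N) it stops when the force on the tool has changed by that much, and returns True; else False.
- bot.goto_joints(angles): joint-space move.
- bot.set_gripper(opening, grasp_force=None): opening from 0.0 (shut) to 1.0 (fully open); grasp_force is the grip in N (None keeps the last); returns when the fingers have stopped.
- bot.wait(seconds).
- bot.solve_ik(position, orientation): joint angles nearest the present ones, or None.
- bot.camera(name): name is "scene" or "top" or "wrist"; returns the picture (400x640x3 uint8, red, green, blue); there is no depth.
- bot.calibration(name): a dict with "mtx" (3x3 intrinsics, pixels), "k1" (the pictures are not rectified: a ray, as slopes to the right and down, at radius r is drawn at 1 + k1 r^2 times it, then the intrinsics apply), "extrinsics" (4x4, takes a point from world to camera coordinates); the wrist camera has in their place "hand_eye" (4x4, takes a point from camera to tool coordinates, whose origin is the TCP and whose axes are the tool frame's). Camera axes: x right, y down, z forward; pixel columns grow to the right and rows downward; lengths in m; the calibration is good to about 2 mm. A picture is of the moment at which its call begins: read the wrist's pose just before it. calibration takes no time and is no camera call.
A pose or a line that the arm cannot do raises bot.PlanningError and nothing moves.
- bot.close_job(): hands the job in, once; it reports no verdict.
Trained networks look in the newest picture that a camera, given by its name, has taken for a name from the list of things; names that differ only in an ending like _2 or _b are one class to them, and where a whole thing is asked for, a point or a joint stands for the part that bears it (a point fixed in the world has none). Each returns a list of dicts, best first, with "confidence" (0 to 1); they miss things now and then, are a little off and sometimes report something else, mostly with a low value. They report only what shows in the picture. A call takes as long as a camera call. They do not tell look-alikes from the thing itself.
- bot.search_frame(camera, thing): "bbox" ([left, top, width, height] in pixels, round what is visible of it).
Readings, each from a call of its own:
- bot.read_clock(): time.
- bot.read_joint_positions(): joint angles.
- bot.read_joint_vel(): joint speeds.
- bot.read_joint_efforts(): joint torques, N m.
- bot.read_position(): TCP position.
- bot.read_tool_rot(): TCP orientation.
- bot.read_ft_force(): force on the tool from outside, world axes, zero at the start.
- bot.read_moment(): the same for the moment, N m.
- bot.read_gripper_width(): opening from 0.0 (shut) to 1.0 (fully open).
Only numpy, scipy, OpenCV 4.12 (cv2) and the standard library are available. Lean on these libraries where they do the work, as an engineer would, in place of code of your own. Each camera call takes 0.05 s, during which the arm holds its last target.

## Working session

There is one attempt and no reset: what is moved stays moved. The work goes in short steps, each a Python script; the robot and the scene stay as the last script left them, time stands still between calls to the robot, and variables do not carry over. Pictures are saved under pics/ and viewed, and the job is handed in when it is done.

```bash
ls; mkdir -p pics; python3 - <<'E'
from cell import bot
import cv2, numpy as np
for c in ["scene","top","wrist"]:
    im=bot.camera(c); cv2.imwrite(f"pics/{c}0.png",im[:,:,::-1])
    k=bot.calibration(c); print(c,{a:np.round(b,4).tolist() for a,b in k.items()})
    for t in ["pin","clip_coil","small_clip","block","fork","punch"]:
        print(t,[(np.round(d['bbox']).tolist(),round(d['confidence'],2)) for d in bot.search_frame(c,t)][:3])
print(bot.read_clock(),bot.grip_depth)
E
```

```text
pics
scene {'mtx': [[384.3341, 0.0, 323.338], [0.0, 384.3341, 199.8372], [0.0, 0.0, 1.0]], 'k1': -0.0148, 'extrinsics': [[0.7356, 0.6773, 0.0098, -0.3288], [0.4731, -0.5033, -0.7231, -0.1577], [-0.4848, 0.5366, -0.6907, 1.4033], [0.0, 0.0, 0.0, 1.0]]}
pin []
clip_coil [([189.0, 233.0, 48.0, 13.0], 0.63), ([261.0, 220.0, 8.0, 23.0], 0.6), ([139.0, 252.0, 20.0, 42.0], 0.53)]
small_clip [([335.0, 162.0, 160.0, 132.0], 0.61)]
block [([226.0, 234.0, 84.0, 60.0], 0.78)]
fork [([336.0, 164.0, 160.0, 128.0], 0.62)]
punch [([334.0, 165.0, 160.0, 131.0], 0.49), ([351.0, 284.0, 29.0, 43.0], 0.24)]
top {'mtx': [[511.8117, 0.0, 314.8129], [0.0, 511.8117, 202.7672], [0.0, 0.0, 1.0]], 'k1': 0.0524, 'extrinsics': [[-0.017, -0.9998, -0.0051, -0.019], [-0.9821, 0.0177, -0.1877, 0.4763], [0.1878, 0.0018, -0.9822, 1.6029], [0.0, 0.0, 0.0, 1.0]]}
pin []
clip_coil [([223.0, 255.0, 29.0, 22.0], 0.71), ([435.0, 159.0, 12.0, 56.0], 0.5), ([449.0, 264.0, 19.0, 15.0], 0.46)]
small_clip []
block [([342.0, 187.0, 72.0, 40.0], 0.86)]
fork [([237.0, 78.0, 58.0, 152.0], 0.93)]
punch []
wrist {'mtx': [[289.6344, 0.0, 321.0899], [0.0, 289.6344, 195.6205], [0.0, 0.0, 1.0]], 'k1': -0.0145, 'hand_eye': [[1.0, -0.0001, -0.0001, -0.0001], [0.0, -0.2861, 0.9582, -0.1427], [-0.0002, -0.9582, -0.2861, 0.0737], [0.0, 0.0, 0.0, 1.0]]}
pin []
clip_coil []
small_clip []
block []
fork [([125.0, 361.0, 54.0, 39.0], 0.77)]
punch []
1.05 0.0187
```

View pics/scene0.png

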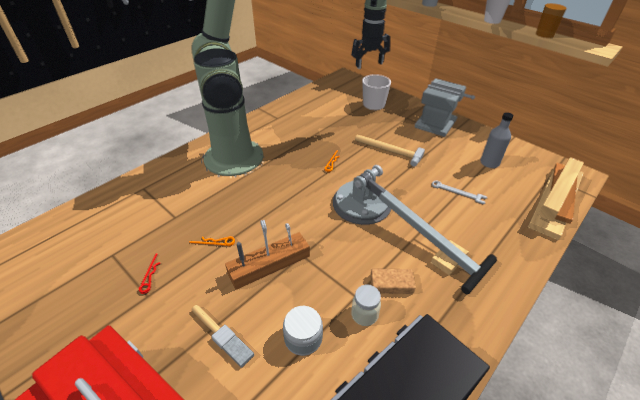

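View pics/top0.png

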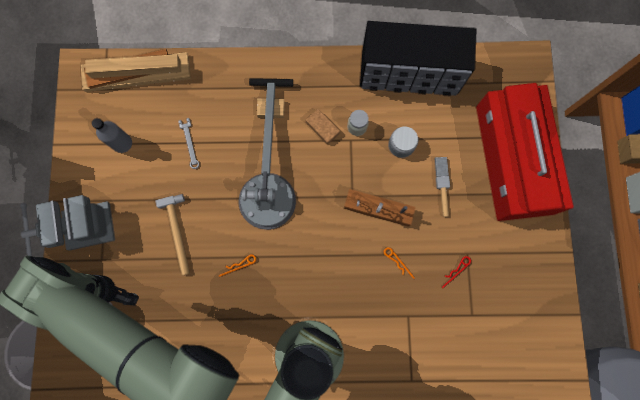

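View pics/wrist0.png

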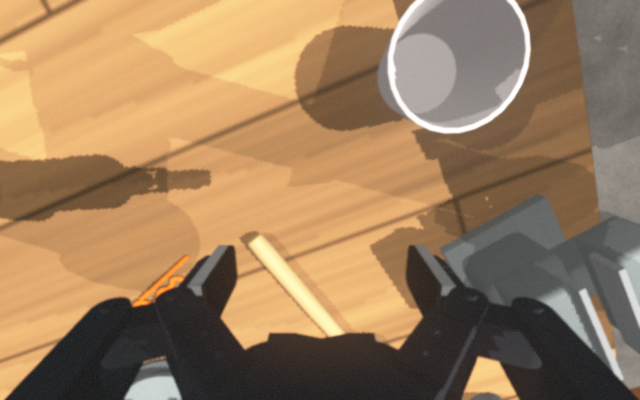

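The scene picture shows the fork at about (362,195) with the pin head at (376,172), and the block at (268,258) with the tall clip at its middle hole (265,238). The orange and red look-alikes lie flat on the bench. I'll zoom in on both.

```bash
python3 - <<'E'
import cv2, numpy as np
s=cv2.imread("pics/scene0.png");t=cv2.imread("pics/top0.png")
a=[s[150:230,325:425],t[155:235,220:320],s[210:290,215:315],t[170:250,335:435]]
a=[cv2.resize(x,(400,300),interpolation=cv2.INTER_CUBIC) for x in a]
cv2.imwrite("pics/crop0.png",np.vstack([np.hstack(a[:2]),np.hstack(a[2:])]))
E
```

```text
(no output)
```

View pics/crop0.png

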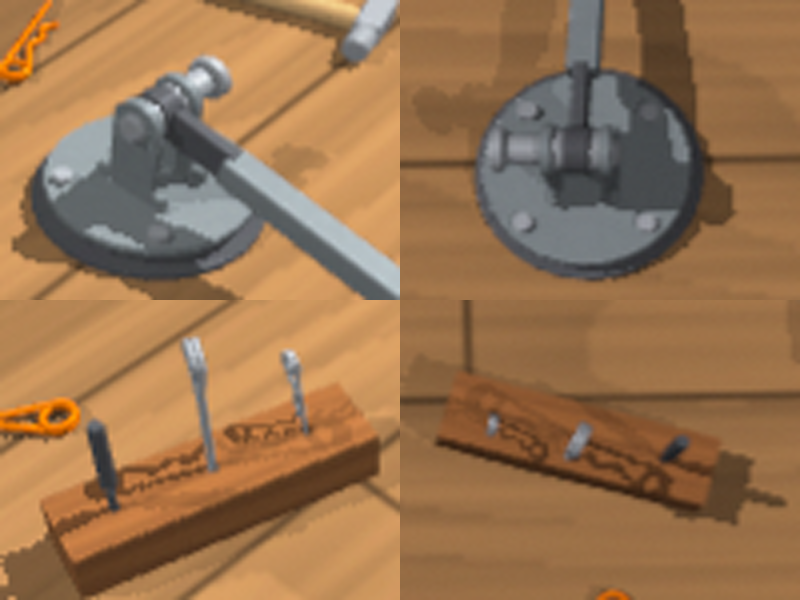

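```bash
cat > h.py <<'E'
import cv2, numpy as np
from scipy.spatial.transform import Rotation as R
from scipy.optimize import least_squares
from cell import bot
def q2R(q): return R.from_quat([q[1],q[2],q[3],q[0]]).as_matrix()
def R2q(M):
    x,y,z,w=R.from_matrix(M).as_quat(); return [w,x,y,z]
def campose(name,pos=None,rot=None):
    """world->cam 4x4"""
    c=bot.calibration(name)
    if name!="wrist": return np.array(c["extrinsics"])
    T=np.eye(4);T[:3,:3]=q2R(rot);T[:3,3]=pos
    return np.linalg.inv(T@np.array(c["hand_eye"]))
def snap(name,fn=None):
    p=r=None
    if name=="wrist": p=np.array(bot.read_position()); r=np.array(bot.read_tool_rot())
    im=bot.camera(name)
    E=campose(name,p,r)
    if fn: cv2.imwrite(f"pics/{fn}.png",im[:,:,::-1]); np.save(f"pics/{fn}.npy",E)
    return im,E
def ray(name,E,uv):
    c=bot.calibration(name);K=np.array(c["mtx"]);k1=c["k1"]
    d=np.array([(uv[0]-K[0,2])/K[0,0],(uv[1]-K[1,2])/K[1,1]]);s=d.copy()
    for _ in range(20): s=d/(1+k1*(s@s))
    v=E[:3,:3].T@np.array([s[0],s[1],1.]); o=-E[:3,:3].T@E[:3,3]
    return o,v/np.linalg.norm(v)
def atz(name,E,uv,z):
    o,v=ray(name,E,uv); return o+v*(z-o[2])/v[2]
def proj(name,E,P):
    c=bot.calibration(name);K=np.array(c["mtx"]);k1=c["k1"]
    P=np.atleast_2d(P)@E[:3,:3].T+E[:3,3]; s=P[:,:2]/P[:,2:]
    s=s*(1+k1*(s**2).sum(1))[:,None]
    return s*[K[0,0],K[1,1]]+[K[0,2],K[1,2]]
def tri(obs):
    A=np.zeros((3,3));b=np.zeros(3)
    for n,E,uv in obs:
        o,v=ray(n,E,uv);M=np.eye(3)-np.outer(v,v);A+=M;b+=M@o
    x=np.linalg.solve(A,b)
    return x,[np.round(proj(n,E,x)[0]-uv,1).tolist() for n,E,uv in obs]
def look(target,frm,up=(1,0,0)):
    """tool pose so that the wrist camera at frm looks at target, image up ~ up"""
    H=np.array(bot.calibration("wrist")["hand_eye"])
    z=np.array(target,float)-frm;z/=np.linalg.norm(z)
    y=-np.array(up,float);y-=z*(y@z);y/=np.linalg.norm(y);x=np.cross(y,z)
    C=np.eye(4);C[:3,:3]=np.c_[x,y,z];C[:3,3]=frm
    T=C@np.linalg.inv(H)
    return T[:3,3],R2q(T[:3,:3])
E
python3 - <<'E'
from h import *
E=campose("top");S=campose("scene")
print("fork",atz("top",E,(267,200),0.026),atz("scene",S,(361,199),.026))
# pin/head, crop->img : x=220+cx/4, y=155+cy*80/300
f=lambda cx,cy:(220+cx/4,155+cy*.26667)
print("head",atz("top",E,f(92,150),.1),"cheek far",atz("top",E,f(205,150),.1))
g=lambda cx,cy:(335+cx/4,170+cy*.26667)
print("clip base",atz("top",E,g(172,157),.045), "coil",atz("top",E,g(178,138),.14))
gs=lambda cx,cy:(215+cx/4,210+cy*.26667)
print(tri([("top",E,g(178,140)),("scene",S,gs(194,52))]))
print("base scene",atz("scene",S,gs(212,168),.045))
for p in [(35,75),(317,122),(100,0)][:0]:pass
print("block corners",[atz("top",E,g(*p),.045).round(3).tolist() for p in [(37,140),(60,72),(318,138),(300,208)]])
print(q2R(bot.read_tool_rot()))
E
```

```text
fork [0.49154811 0.12840631 0.026     ] [0.49638345 0.12104869 0.026     ]
head [0.49409495 0.19602684 0.1       ] cheek far [0.49251927 0.10798629 0.1       ]
clip base [ 0.44259465 -0.22932641  0.045     ] coil [ 0.44183506 -0.22279891  0.14      ]
(array([ 0.44100228, -0.22155571,  0.14007756]), [[-0.4, -0.3], [-0.6, 0.1]])
base scene [ 0.46203055 -0.23443574  0.045     ]
block corners [[0.459, -0.122, 0.045], [0.519, -0.142, 0.045], [0.457, -0.347, 0.045], [0.397, -0.329, 0.045]]
[[ 3.67968483e-01  8.82592467e-06 -9.29838263e-01]
 [ 9.29838262e-01  3.86982343e-05  3.67968483e-01]
 [ 3.92307611e-05 -9.99999999e-01  6.03304809e-06]]
```

```bash
python3 - <<'E'
from h import *
q0=np.array(bot.read_joint_positions())
for nm,t,f in [("A",(.494,.14,.09),(.494,.15,.40)),("A2",(.494,.14,.09),(.40,.25,.36)),("B",(.494,.10,.09),(.47,-.08,.34)),
   ("C",(.445,-.225,.09),(.445,-.22,.42)),("D",(.445,-.225,.09),(.32,-.06,.30)),("D2",(.445,-.225,.09),(.30,-.25,.32)),("D3",(.445,-.225,.09),(.45,-.02,.28))]:
  for up in [(1,0,0),(-1,0,0),(0,1,0),(0,-1,0)]:
    p,q=look(t,f,up); j=bot.solve_ik(p,q)
    print(nm,up,np.round(p,3), None if j is None else (np.round(j,2), round(np.abs(np.array(j)-q0).max(),2)))
E
```

```text
A (1, 0, 0) [0.464 0.145 0.242] (array([ 0.21,  0.  , -0.6 ,  0.68, -0.09, -2.95]), np.float64(4.39))
A (-1, 0, 0) [0.524 0.145 0.242] (array([0.13, 0.55, 0.13, 1.45, 0.01, 0.13]), np.float64(1.3))
A (0, 1, 0) [0.494 0.115 0.243] (array([-0.07,  0.23, -0.32,  1.04,  0.26,  1.5 ]), np.float64(1.13))
A (0, -1, 0) [0.494 0.175 0.241] (array([ 0.37,  0.38, -0.13,  1.18, -0.3 , -1.18]), np.float64(2.62))
A2 (1, 0, 0) [0.42  0.19  0.212] (array([ 0.66,  0.04, -0.83,  0.37, -0.63, -2.71]), np.float64(4.15))
A2 (-1, 0, 0) [0.477 0.197 0.229] (array([ 0.45,  0.4 , -0.15,  1.18, -0.36,  0.48]), np.float64(0.96))
A2 (0, 1, 0) [0.445 0.165 0.231] (array([ 0.31, -0.01, -0.67,  0.62, -0.17,  1.87]), np.float64(0.75))
A2 (0, -1, 0) [0.452 0.221 0.211] (array([ 0.7 ,  0.47, -0.25,  1.1 , -0.69, -0.67]), np.float64(2.11))
B (1, 0, 0) [0.452 0.013 0.21 ] (array([-0.61,  0.11, -0.74,  0.74,  0.71,  2.64]), np.float64(1.67))
B (-1, 0, 0) [0.512 0.011 0.214] (array([-0.4 ,  0.58, -0.03,  1.44,  0.46, -0.58]), np.float64(2.02))
B (0, 1, 0) [ 0.484 -0.012  0.195] (array([-0.64,  0.58, -0.28,  1.32,  0.74, 
[... 1059 characters left out ...]
-0.86,  0.11, -0.59,  0.77,  0.27, -0.83]), np.float64(2.27))
D2 (0, 1, 0) [ 0.385 -0.265  0.185] (array([-1.18,  0.3 , -0.56,  0.91,  0.64,  0.21]), np.float64(2.24))
D2 (0, -1, 0) [ 0.382 -0.206  0.189] (array([-0.86, -0.22, -1.1 ,  0.16,  0.27, -2.3 ]), np.float64(3.73))
D3 (1, 0, 0) [ 0.417 -0.135  0.173] (array([ 0.02,  0.12, -1.01,  0.06, -0.79,  2.88]), np.float64(1.44))
D3 (-1, 0, 0) [ 0.477 -0.136  0.172] (array([ 0.  ,  0.62, -0.21,  1.19, -0.77,  0.32]), np.float64(1.11))
D3 (0, 1, 0) [ 0.448 -0.156  0.195] (array([-0.17,  0.21, -0.57,  0.72, -0.53,  1.38]), np.float64(1.23))
D3 (0, -1, 0) [ 0.446 -0.115  0.151] (array([ 0.18,  0.59, -0.56,  0.8 , -1.08, -1.18]), np.float64(2.62))
```

```bash
python3 - <<'E'
from h import *
for nm,t,f,up in [("A2",(.494,.14,.09),(.40,.25,.36),(-1,0,0)),("A",(.494,.14,.09),(.494,.15,.40),(-1,0,0))]:
    bot.move_pose(*look(t,f,up)); im,E=snap("wrist","w"+nm)
    for t in ["pin","fork"]: print(nm,t,[(np.round(d['bbox']).tolist(),round(d['confidence'],2)) for d in bot.search_frame("wrist",t)][:2])
print(bot.read_clock())
E
```

```text
A2 pin [([330.0, 188.0, 50.0, 39.0], 0.97)]
A2 fork [([278.0, 102.0, 138.0, 236.0], 0.56)]
A pin [([281.0, 178.0, 104.0, 35.0], 0.93), ([0.0, 152.0, 39.0, 21.0], 0.37)]
A fork [([250.0, 123.0, 141.0, 216.0], 0.76)]
3.3417
```

View pics/wA.png

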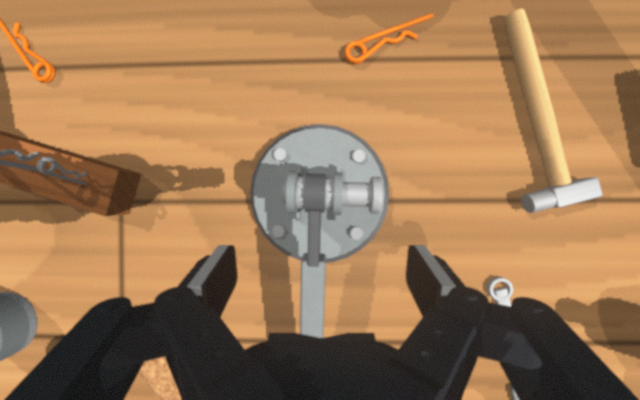

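View pics/wA2.png

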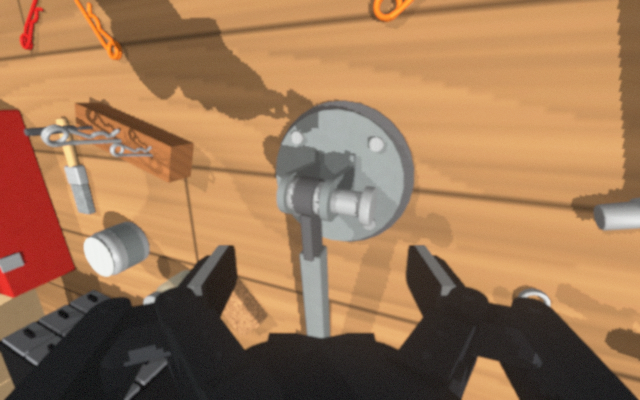

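Picture A shows the turntable centred at about (319,193), with the pin running level from the cheeks (290,190) to the head face (385,194). I'll zoom in to measure it.

```bash
python3 - <<'E'
import cv2, numpy as np
a=cv2.imread("pics/wA.png")[120:270,245:395];b=cv2.imread("pics/wA2.png")[95:245,270:420]
o=np.hstack([cv2.resize(x,None,fx=5.2/2,fy=5.2/2,interpolation=cv2.INTER_CUBIC) for x in (a,b)])
a=cv2.resize(cv2.imread("pics/wA.png")[160:230,275:395],None,fx=6.5,fy=6.5,interpolation=cv2.INTER_CUBIC)
cv2.imwrite("pics/zA.png",a)
E
```

```text
(no output)
```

View pics/zA.png

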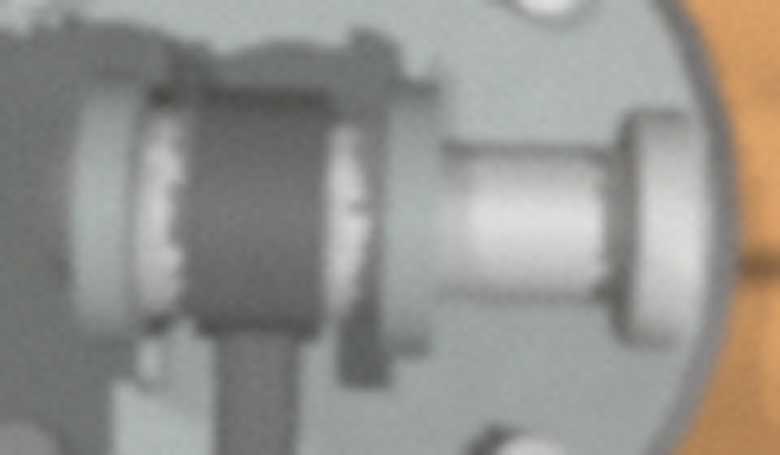

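```bash
cat > m1.py <<'E'
from h import *
E=np.load("pics/wA.npy");im=cv2.imread("pics/wA.png")
z=cv2.resize(im[120:270,245:395],None,fx=5,fy=5,interpolation=cv2.INTER_CUBIC)
u=lambda cx,cy:(275+(cx+.5)/6.5-.5,160+(cy+.5)/6.5-.5)
for n,p in [("cheekL",(105,209)),("cheekR",(412,215)),("pin1",(455,223.5)),("pin2",(600,223.5)),("head",(672,226))]:
    print(n,atz("wrist",E,u(*p),.105 if n[0]!='c' else .112).round(4))
print("headface",atz("wrist",E,u(712,226),.1))
print("cheek L outer",atz("wrist",E,u(72,209),.115),"R outer",atz("wrist",E,u(440,215),.11))
# bolts by template: bright blobs
g=cv2.cvtColor(im,cv2.COLOR_BGR2GRAY)
for c in [(280,155),(358,156),(278,232),(357,233)]:
    w=g[c[1]-9:c[1]+10,c[0]-9:c[0]+10].astype(float);m=w>np.percentile(w,78)
    ys,xs=np.nonzero(m);uv=(c[0]-9+xs.mean(),c[1]-9+ys.mean());print("bolt",np.round(uv,1),atz("wrist",E,uv,.03).round(4))
cv2.imwrite("pics/zA3.png",z)
E
python3 m1.py
```

```text
cheekL [0.4911 0.1089 0.112 ]
cheekR [0.4923 0.1558 0.112 ]
pin1 [0.4936 0.1627 0.105 ]
pin2 [0.4937 0.1852 0.105 ]
head [0.4941 0.1964 0.105 ]
headface [0.49409689 0.20347452 0.1       ]
cheek L outer [0.49116982 0.1042567  0.115     ] R outer [0.49227442 0.16016154 0.11      ]
bolt [279.7 153.5] [0.4409 0.0836 0.03  ]
bolt [358.8 155.3] [0.4441 0.1847 0.03  ]
bolt [277.5 230.5] [0.5396 0.0804 0.03  ]
bolt [356.3 233.1] [0.543  0.1811 0.03  ]
```

View pics/zA3.png

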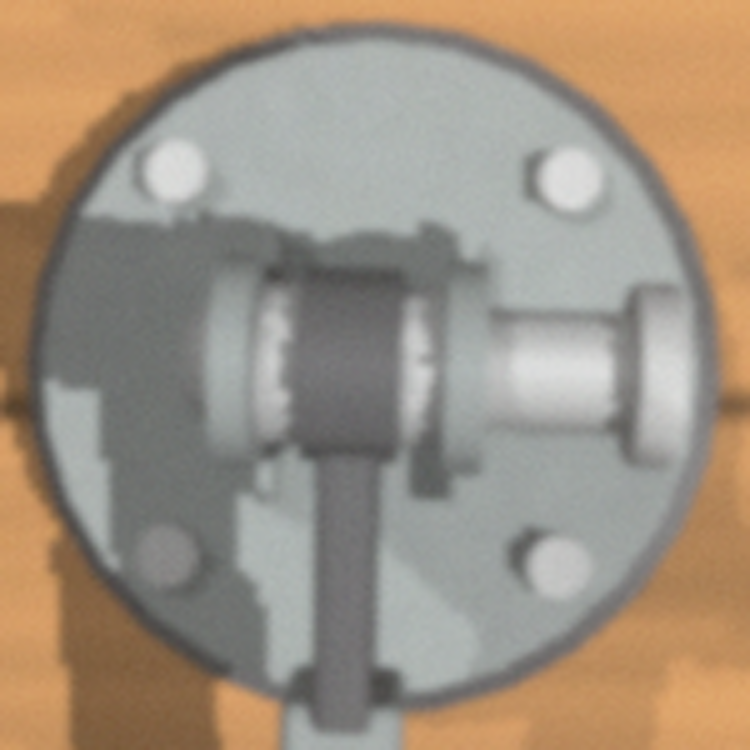

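```bash
python3 - <<'E'
from h import *
psi=-0.032
fy=np.array([-np.sin(psi),np.cos(psi),0]); fx=np.array([np.cos(psi),np.sin(psi),0]);ez=np.array([0,0,1.])
q0=np.array(bot.read_joint_positions());print(q0.round(2))
c=np.array([.492,.1315,.1])
for tilt in [0,15,30]:
  for rx in [0,90,180,270]:
    ty=-fy*np.cos(np.radians(tilt))-ez*np.sin(np.radians(tilt))
    tx=np.cross(ty,np.cross(fx,ty));tx/=np.linalg.norm(tx);tz=np.cross(tx,ty)
    M=R.from_rotvec(ty*np.radians(rx)).as_matrix()@np.c_[tx,ty,tz]
    for d in [.11,.03]:
      j=bot.solve_ik(c+fy*d,R2q(M));print(tilt,rx,d,None if j is None else np.round(j,2))
E
```

```text
[0.13 0.55 0.13 1.45 0.01 0.13]
0 0 0.11 None
0 0 0.03 None
0 90 0.11 None
0 90 0.03 None
0 180 0.11 None
0 180 0.03 None
0 270 0.11 None
0 270 0.03 None
15 0 0.11 [ 0.71  1.31  0.59  2.04 -0.79  2.87]
15 0 0.03 [ 0.63  1.19  0.3   1.84 -0.87  2.82]
15 90 0.11 [ 0.71  1.31  0.59  2.04 -0.79 -1.84]
15 90 0.03 [ 0.63  1.19  0.3   1.84 -0.87 -1.89]
15 180 0.11 [ 0.71  1.31  0.59  2.04 -0.79 -0.27]
15 180 0.03 [ 0.63  1.19  0.3   1.84 -0.87 -0.32]
15 270 0.11 [ 0.71  1.31  0.59  2.04 -0.79  1.3 ]
15 270 0.03 [ 0.63  1.19  0.3   1.84 -0.87  1.25]
30 0 0.11 [ 0.68  1.08  0.36  1.69 -0.71  2.62]
30 0 0.03 [ 0.59  0.97  0.11  1.5  -0.78  2.53]
30 90 0.11 [ 0.68  1.08  0.36  1.69 -0.71 -2.09]
30 90 0.03 [ 0.59  0.97  0.11  1.5  -0.78 -2.18]
30 180 0.11 [ 0.68  1.08  0.36  1.69 -0.71 -0.52]
30 180 0.03 [ 0.59  0.97  0.11  1.5  -0.78 -0.61]
30 270 0.11 [ 0.68  1.08  0.36  1.69 -0.71  1.05]
30 270 0.03 [ 0.59  0.97  0.11  1.5  -0.78  0.96]
```

```bash
cat > push.py <<'E'
from h import *
psi=-0.032
fy=np.array([-np.sin(psi),np.cos(psi),0]); fx=np.array([np.cos(psi),np.sin(psi),0]);ez=np.array([0,0,1.])
c=np.array([.492,.1315,.091]);t=np.radians(20)
ty=-fy*np.cos(t)-ez*np.sin(t);tx=-fx;tz=np.cross(tx,ty);q=R2q(np.c_[tx,ty,tz]);print(tz)
bot.set_gripper(0.0)
bot.move_pose(c+fy*.13+ez*.05,q) if bot.solve_ik(c+fy*.13+ez*.05,q) is not None else print("noik")
bot.move_linear(c+fy*.10,speed=.1)
snap("top","t1"); 
r=bot.move_linear(c+fy*.028,speed=.04,until_force=13)
p=np.array(bot.read_position());print(r,p,"d=",(p-c)@fy,bot.read_ft_force(),bot.read_clock())
snap("scene","s1");snap("wrist","w1")
E
python3 push.py
```

```text
[-0.01094278 -0.34184504  0.93969262]
True [0.49311701 0.17159891 0.09094193] d= 0.04011412209572787 [-0.17104532  5.1373572   1.91663104] 7.0667
```

```bash
cat > push2.py <<'E'
from h import *
p=np.array(bot.read_position());fy=np.array([.032,.9995,0])
for k in range(2):
    r=bot.move_linear(p-fy*.012,speed=.02,until_force=14)
    a=np.array(bot.read_position());f=np.array(bot.read_ft_force());print(r,a,f,(a-[.492,.1315,.091])@fy)
print(bot.read_clock());snap("scene","s1")
E
python3 push2.py; python3 - <<'E'
import cv2,numpy as np
s=cv2.imread("pics/s1.png");w=cv2.imread("pics/w1.png")
cv2.imwrite("pics/z1.png",np.hstack([cv2.resize(s[140:240,320:420],(390,390),interpolation=cv2.INTER_CUBIC),cv2.resize(w,(400,250))[:0].reshape(0,400,3) if 0 else cv2.resize(w[150:350,220:420],(390,390))]))
E
```

```text
True [0.49309445 0.17164072 0.09088807] [0.23050739 3.61327345 1.91842108] 0.04015566981039224
True [0.49312929 0.17166745 0.09088687] [0.42515196 3.5525656  1.70811722] 0.040183506410280116
7.7
```

View pics/z1.png

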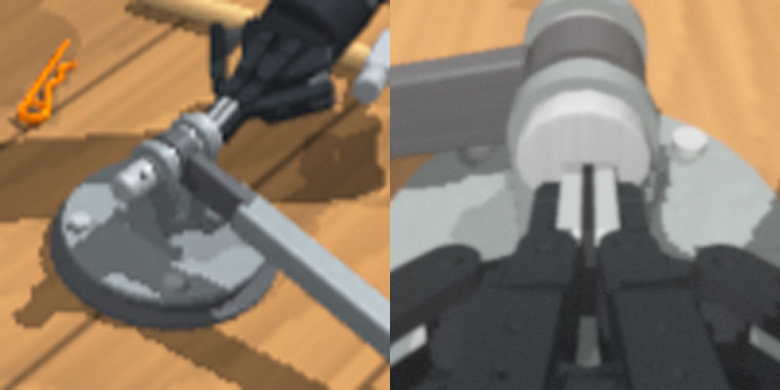

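```bash
python3 - <<'E'
from h import *
p=np.array(bot.read_position());fy=np.array([.032,.9995,0])
bot.move_linear(p+fy*.03,speed=.1)
bot.move_linear(p+fy*.05+[0,0,.12],speed=.2)
t=(.492,.09,.1)
for nm,f,up in [("H1",(.50,.09,.37),(0,1,0)),("H2",(.50,-.04,.33),(0,1,0))]:
    P,q=look(t,f,up);print(P,bot.solve_ik(P,q) is not None)
    bot.move_pose(P,q);snap("wrist","w"+nm)
print(bot.read_clock())
a=[cv2.resize(cv2.imread(f"pics/w{n}.png")[125:275,245:395],(400,400),interpolation=cv2.INTER_CUBIC) for n in("H1","H2")]
cv2.imwrite("pics/zH.png",np.hstack(a))
E
```

```text
[0.49447811 0.06102971 0.21239359] True
[0.49558697 0.01203338 0.17848388] True
11.125
```

View pics/zH.png

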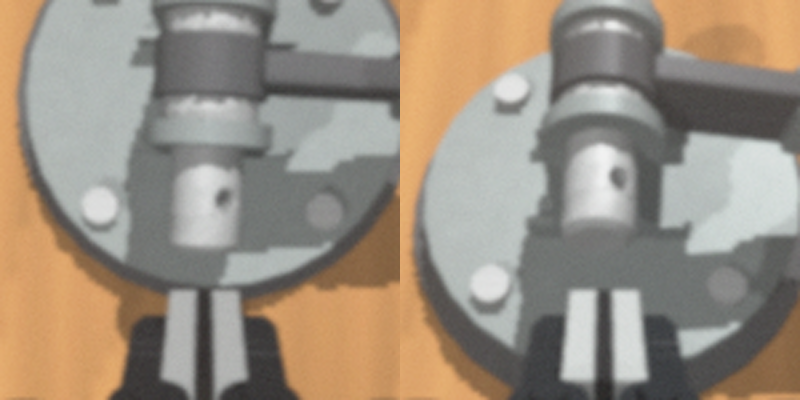

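H1 shows the tail sticking out below the cheek. Its edges are at crop columns 173 and 238, the hole mouth is at (225,197), and the tail end is at row about 247. The pin is home.

```bash
python3 - <<'E'
from h import *
u=lambda x,y:(245+(x+.5)/2.6667-.5,125+(y+.5)/2.6667-.5)
E1=np.load("pics/wH1.npy");E2=np.load("pics/wH2.npy")
E1=np.array(E1)
g=cv2.cvtColor(cv2.imread("pics/wH1.png"),cv2.COLOR_BGR2GRAY)
for r in (184,190,196,202,208,212): print(r,g[r,305:340].tolist())
l=atz("wrist",E1,u(173,200),.1);r=atz("wrist",E1,u(238,200),.1);print("edges",l,r,(l+r)/2)
l=atz("wrist",E1,u(175,235),.1);r=atz("wrist",E1,u(238,235),.1);print("edges",l,r,(l+r)/2)
print("hole z.110",atz("wrist",E1,u(225,197),.11))
print(tri([("wrist",E1,u(225,197)),("wrist",E2,u(620-400,180))]))
print("tail end z.1125", atz("wrist",E1,u(206,247),.1),atz("wrist",E1,u(206,247),.1125))
d=lambda dd:np.array([.492,.1315,.1])+dd*np.array([.032,.9995,0])
print("touch est hole_home",d(.0364-.082),"tail",d(.0364-.1))
E
```

```text
184 [116, 114, 116, 115, 112, 112, 125, 124, 129, 127, 132, 135, 136, 139, 140, 143, 143, 142, 141, 136, 132, 130, 127, 124, 118, 118, 109, 109, 102, 97, 97, 99, 101, 104, 102]
190 [115, 117, 115, 113, 114, 122, 133, 150, 166, 177, 189, 195, 203, 214, 216, 221, 222, 222, 221, 217, 213, 210, 202, 197, 189, 180, 174, 166, 157, 136, 118, 110, 115, 118, 117]
196 [120, 121, 117, 117, 125, 143, 157, 166, 177, 186, 193, 197, 202, 203, 207, 210, 216, 214, 215, 209, 202, 183, 152, 132, 126, 133, 144, 148, 150, 140, 127, 117, 119, 117, 116]
202 [117, 118, 118, 121, 133, 145, 161, 172, 179, 186, 192, 197, 201, 204, 208, 212, 216, 218, 214, 204, 184, 159, 149, 146, 150, 160, 167, 172, 165, 146, 129, 118, 116, 116, 118]
208 [117, 113, 115, 118, 128, 142, 156, 166, 174, 180, 185, 189, 195, 201, 205, 205, 208, 207, 207, 205, 203, 201, 197, 189, 184, 179, 172, 160, 146, 135, 122, 116, 113, 118, 118]
212 [115, 115, 119, 125, 135, 150, 161, 170, 179, 186, 191, 196, 202, 204, 203, 204, 206, 208, 205, 202, 202, 193, 190, 185, 179, 176, 165, 154, 143, 125, 117, 115, 118, 118, 120]
edges [0.4788738  0.08686853 0.1       ] [0.5015533  0.08689433 0.1       ] [0.49021355 0.08688143 0.1       ]
edges [0.4795818  0.07464684 0.1       ] [0.50156214 0.07470398 0.1       ] [0.49057197 0.07467541 0.1       ]
hole z.110 [0.49707492 0.0880312  0.11      ]
(array([0.49726897, 0.08800764, 0.10727393]), [[0.2, -0.0], [-0.2, 0.0]])
tail end z.1125 [0.49041492 0.07048992 0.1       ] [0.49078251 0.07142052 0.1125    ]
touch est hole_home [0.4905408 0.0859228 0.1      ] tail [0.4899648 0.0679318 0.1      ]
```

```bash
python3 - <<'E'
from h import *
t=(.445,-.225,.11)
for nm,f,up in [("C",(.445,-.21,.44),(-1,0,0)),("D2",(.26,-.26,.37),(-1,0,0)),("D3",(.36,0.0,.33),(-1,0,0))]:
    P,q=look(t,f,up);j=bot.solve_ik(P,q);print(P,j is not None)
    bot.move_pose(P,q);snap("wrist","w"+nm)
    for n in ["clip_coil","small_clip"]: print(nm,n,[(np.round(d['bbox']).tolist(),round(d['confidence'],2)) for d in bot.search_frame("wrist",n)][:3])
print(bot.read_clock())
a=[cv2.resize(cv2.imread(f"pics/w{n}.png")[95:295,220:420],(400,400),interpolation=cv2.INTER_CUBIC) for n in("C","D2","D3")]
cv2.imwrite("pics/zC.png",np.hstack(a[:2]));cv2.imwrite("pics/zD3.png",a[2])
E
```

```text
[ 0.47424221 -0.2163103   0.28264912] True
C clip_coil [([588.0, 74.0, 51.0, 36.0], 0.87), ([132.0, 39.0, 60.0, 65.0], 0.8), ([248.0, 55.0, 61.0, 63.0], 0.63)]
C small_clip [([366.0, 203.0, 16.0, 17.0], 0.63)]
[ 0.37524491 -0.24531517  0.25940587] True
D2 clip_coil [([219.0, 0.0, 75.0, 68.0], 0.87), ([610.0, 18.0, 30.0, 29.0], 0.65), ([8.0, 0.0, 40.0, 46.0], 0.63)]
D2 small_clip [([357.0, 179.0, 25.0, 24.0], 0.55)]
[ 0.42988964 -0.10364266  0.22891278] True
D3 clip_coil [([251.0, 17.0, 30.0, 69.0], 0.93), ([290.0, 181.0, 69.0, 31.0], 0.63), ([320.0, 30.0, 48.0, 65.0], 0.56)]
D3 small_clip [([369.0, 215.0, 32.0, 16.0], 0.63), ([293.0, 185.0, 66.0, 22.0], 0.33)]
14.6333
```

View pics/zC.png

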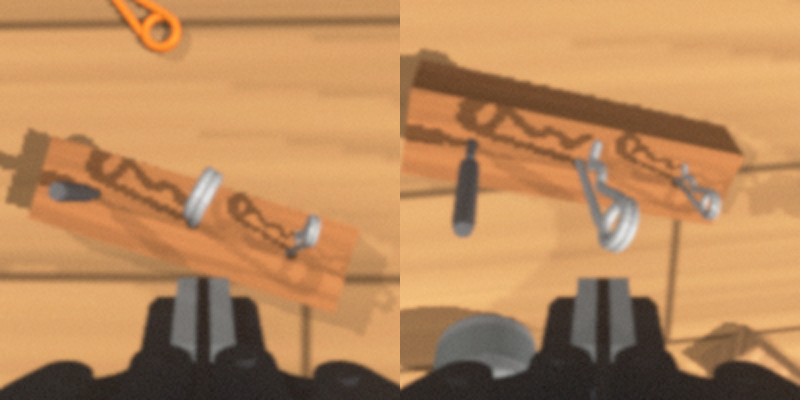

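View pics/zD3.png

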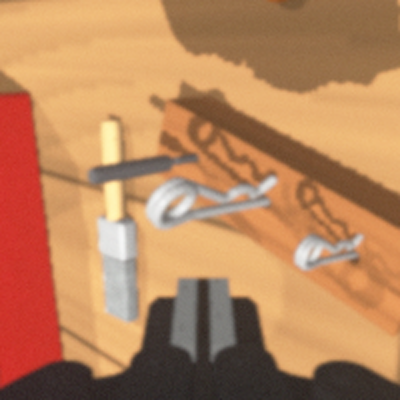

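The large clip is in the middle hole. In C its coil is at crop (204,196), in D2 at (219,231) and in D3 at (174,203). Its straight leg is on the far, +x side and its bow is towards the robot. I'll zoom in and fit a model.

```bash
python3 - <<'E'
import cv2,numpy as np
f=lambda n,x,y:cv2.resize(cv2.imread(f"pics/w{n}.png")[y:y+64,x:x+64],(390,390),interpolation=cv2.INTER_CUBIC)
cv2.imwrite("pics/zD.png",np.hstack([f("D2",290,160),f("D3",290,165)]))
E
```

```text
(no output)
```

View pics/zD.png

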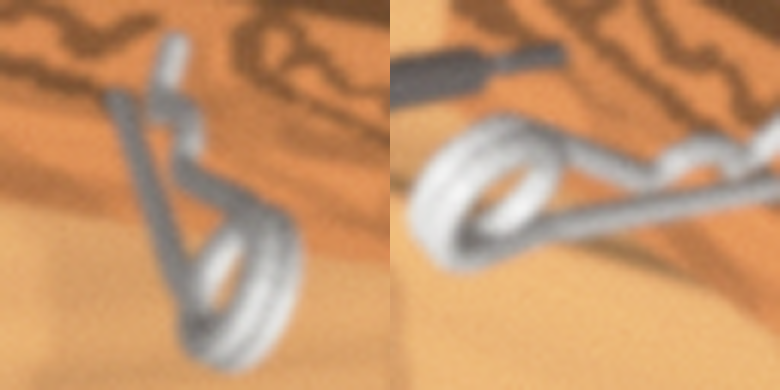

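```bash
cat > fit.py <<'E'
from h import *
E={n:np.load(f"pics/w{n}.npy") for n in("C","D2","D3")}
k=390/64
def uD(n,x,y): o=(290,160) if n=="D2" else (290,165); return np.array([o[0]+(x+.5)/k-.5,o[1]+(y+.5)/k-.5])
uC=lambda x,y:np.array([220+(x+.5)/2-.5,95+(y+.5)/2-.5])
def pose(p):
    # tip xy, lean lx,ly (z axis horizontal comps), yaw of clip x
    z=np.array([p[2],p[3],1]);z/=np.linalg.norm(z)
    x=np.array([np.cos(p[4]),np.sin(p[4]),0]);x-=z*(x@z);x/=np.linalg.norm(x);y=np.cross(z,x)
    M=np.c_[x,y,z];tip=np.array([p[0],p[1],.021+.003*0]);coil=tip+M@[.012,0,.116]
    return M,tip,coil
th=np.linspace(0,2*np.pi,41)[:-1]
def ring(M,c,r=.015): 
    return np.vstack([c+(np.c_[r*np.cos(th),0*th+s,r*np.sin(th)]@M.T) for s in(-.0065,.0065)])
def bbox(n,M,c):
    q=proj("wrist",E[n],ring(M,c));return np.r_[q.min(0),q.max(0)]
BB={"D2":np.r_[uD("D2",180,205),uD("D2",302,372)],"D3":np.r_[uD("D3",20,113),uD("D3",178,272)],"C":np.r_[uC(184,165),uC(223,229)]}
LG={"D2":[uD("D2",*a) for a in[(116,95),(150,190),(172,255)]],"D3":[uD("D3",*a) for a in[(390,187),(280,207),(170,229)]]}
def res(p):
    M,tip,coil=pose(p);r=[]
    for n in E: r+=list((bbox(n,M,coil)-BB[n])*(.7))
    for n in LG:
        a,b=proj("wrist",E[n],np.array([tip+M[:,2]*.03,tip+M[:,2]*.11]));d=(b-a)/np.linalg.norm(b-a)
        r+=[(d[0]*(q-a)[1]-d[1]*(q-a)[0])*1.5 for q in LG[n]]
    # C long axis direction in image: from (213,170) to (195,224)
    return np.array(r)
best=None
for y0 in np.arange(0,6.28,.5):
    s=least_squares(res,[.45,-.235,0,0,y0],loss="soft_l1")
    if best is None or s.cost<best.cost: best=s
if __name__=="__main__":
    M,tip,coil=pose(best.x);print(best.cost,best.x.round(4),"tip",tip.round(4),"coil",coil.round(4));print(M.round(3),"lean",np.degrees(np.arccos(M[2,2])));print(res(best.x).round(1))
    S=[]
    for n in("D2","D3","C"):
        im=cv2.imread(f"pics/w{n}.png");f=4;x0,y0=(270,150)
        im=cv2.resize(im[y0:y0+95,x0:x0+95],(380,380),interpolation=cv2.INTER_CUBIC)
        pts=np.vstack([ring(M,coil),[tip+M[:,2]*s for s in np.linspace(.024,.116,25)]])
        for q in proj("wrist",E[n],pts): cv2.circle(im,tuple(((q-[x0,y0]+.5)*f).astype(int)),1,(0,0,255),-1)
        S.append(im)
    cv2.imwrite("pics/fit.png",np.hstack(S[:2]));cv2.imwrite("pics/fitC.png",S[2])
E
python3 fit.py
```

```text
Traceback (most recent call last):
  File "fit.py", line 29, in <module>
    s=least_squares(res,[.45,-.235,0,0,y0],loss="soft_l1")
  File "fit.py", line 23, in res
    a,b=proj("wrist",E[n],np.array([tip+M[:,2]*.03,tip+M[:,2]*.11]));d=(b-a)/np.linalg.norm(b-a)
        ~~~~^^^^^^^^^^^^^^^^^^^^^^^^^^^^^^^^^^^^^^^^^^^^^^^^^^^^^^^^
  File "h.py", line 30, in proj
    c=bot.calibration(name);K=np.array(c["mtx"]);k1=c["k1"]
ValueError: time passes only in moves, steps and waits
```

Too many calibration calls, so I'll cache them.

```bash
sed -i 's/^def campose/_c={}\ndef cal(n):\n    if n not in _c: _c[n]=bot.calibration(n)\n    return _c[n]\ndef campose/; s/=bot.calibration(name)/=cal(name)/' h.py; python3 fit.py; python3 -c "
from cell import bot;print(bot.read_clock())"
```

```text
7.7589973960747605 [ 0.4601 -0.2354 -0.0664  0.0804  2.8041] tip [ 0.4601 -0.2354  0.021 ] coil [ 0.4412 -0.2222  0.1353]
[[-0.941 -0.331 -0.066]
 [ 0.325 -0.942  0.08 ]
 [-0.089  0.054  0.995]] lean 5.951674879751677
[-1.4 -0.2 -0.2 -0.9 -1.7 -1.6  0.3  0.7 -1.6 -1.3  0.9  2.  -0.4  0.2
  1.  -0.6  0.5  1.3]
14.6333
```

View pics/fit.png

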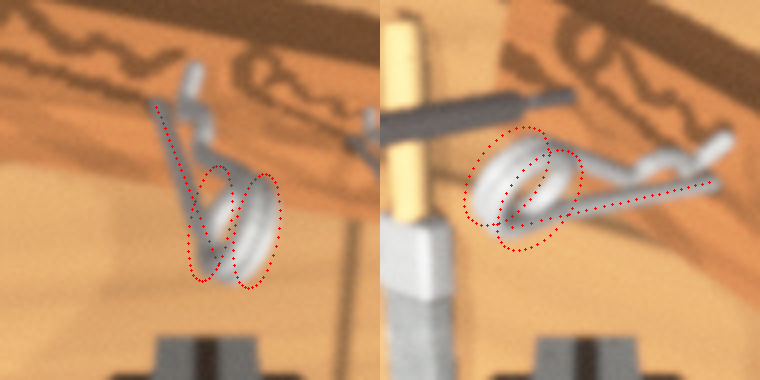

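View pics/fitC.png

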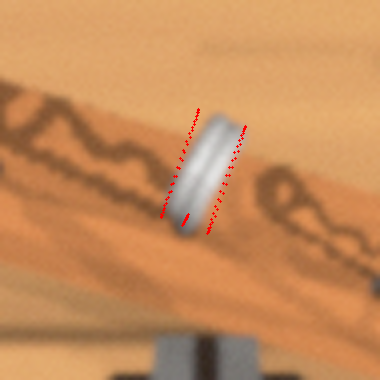

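```bash
cat > geo.py <<'E'
from h import *
psi=-0.032
FY=np.array([-np.sin(psi),np.cos(psi),0]); FX=np.array([np.cos(psi),np.sin(psi),0]);EZ=np.array([0,0,1.])
HOLE=np.array([.4905,.0877,.1])
TIP=np.array([.4601,-.2354,.021]);CZ=np.array([-.0664,.0804,1]);CZ/=np.linalg.norm(CZ)
yaw=np.radians(158.5);CX=np.array([np.cos(yaw),np.sin(yaw),0]);CX-=CZ*(CX@CZ);CX/=np.linalg.norm(CX);CY=np.cross(CZ,CX)
COIL=TIP+CX*.012+CZ*.116
def tool(cx,cy,cz,s=1):  # tool orientation from clip axes, s=+1: tool x=clip y (camera on leg side)
    tx=s*cy;ty=-cz;return np.c_[tx,ty,np.cross(tx,ty)]
GD=.0187
E
python3 - <<'E'
from geo import *
print(COIL)
for s in (1,-1):
  M=tool(CX,CY,CZ,s);q=R2q(M)
  for h in (0,.08): print(s,"pick",h,[None if j is None else np.round(j,2) for j in [bot.solve_ik(COIL-CZ*(GD-h),q)]])
  for b in (1,-1):
    M=tool(b*FX,b*FY,EZ,s)
    for tipz in (.06,.13):
      c=HOLE+b*.012*FX; c[2]=tipz+.116-GD
      print(" ins",s,b,tipz,[None if j is None else np.round(j,2) for j in [bot.solve_ik(c,R2q(M))]])
E
```

```text
[ 0.44130008 -0.2217951   0.13528679]
1 pick 0 [array([-0.6 ,  0.28, -0.6 ,  0.6 , -0.03,  2.91])]
1 pick 0.08 [array([-0.59,  0.17, -0.5 ,  0.8 , -0.03,  2.92])]
 ins 1 1 0.06 [array([ 0.03,  0.32, -0.41,  0.84,  0.  ,  0.06])]
 ins 1 1 0.13 [array([ 0.03,  0.26, -0.3 ,  1.01,  0.  ,  0.06])]
 ins 1 -1 0.06 [array([ 0.03,  0.28, -0.47,  0.83,  0.  , -3.08])]
 ins 1 -1 0.13 [array([ 0.03,  0.21, -0.36,  1.  ,  0.  , -3.08])]
-1 pick 0 [array([-0.6 ,  0.28, -0.6 ,  0.6 , -0.03, -0.23])]
-1 pick 0.08 [array([-0.59,  0.17, -0.5 ,  0.8 , -0.03, -0.22])]
 ins -1 1 0.06 [array([ 0.03,  0.32, -0.41,  0.84,  0.  , -3.08])]
 ins -1 1 0.13 [array([ 0.03,  0.26, -0.3 ,  1.01,  0.  , -3.08])]
 ins -1 -1 0.06 [array([ 0.03,  0.28, -0.47,  0.83,  0.  ,  0.06])]
 ins -1 -1 0.13 [array([ 0.03,  0.21, -0.36,  1.  ,  0.  ,  0.06])]
```

```bash
cat > pick.py <<'E'
from geo import *
q=R2q(tool(CX,CY,CZ,1))
bot.set_gripper(.45)
bot.move_pose(COIL-CZ*(GD-.075),q)
bot.move_linear(COIL-CZ*(GD-.03),speed=.1)
snap("wrist","wP1")
print(bot.read_clock(),bot.read_ft_force())
E
python3 pick.py
```

```text
18.0833 [-1.1265063   0.35202311 -0.40247366]
```

View pics/wP1.png

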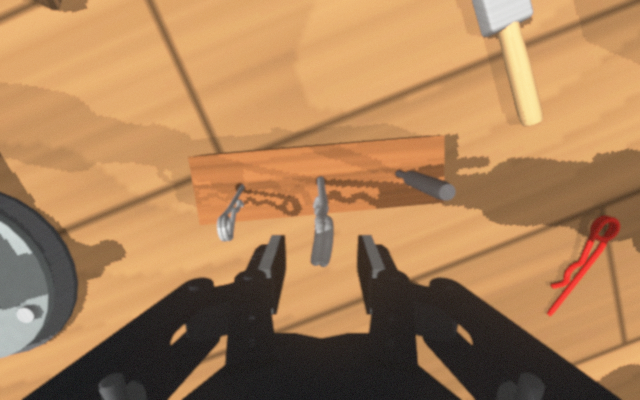

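The coil at (321,248) is centred between the pads and square to them, so I'll descend and grip.

```bash
cat > pick2.py <<'E'
from geo import *
r=bot.move_linear(COIL-CZ*GD,speed=.08,until_force=8);print(r,bot.read_position(),COIL-CZ*GD)
bot.set_gripper(0.0,grasp_force=100)
print("w",bot.read_gripper_width(),bot.read_ft_force(),bot.read_moment())
snap("wrist","wP2");snap("scene","sP2");print(bot.read_clock())
E
python3 pick2.py
```

```text
False [ 0.44257277 -0.22329576  0.11679259] [ 0.44253507 -0.22329048  0.11668763]
w 0.13290348271860544 [-0.27368135  0.94174967  3.26024409] [0.5425369  0.0224163  0.05813259]
19.0583
```

View pics/wP2.png

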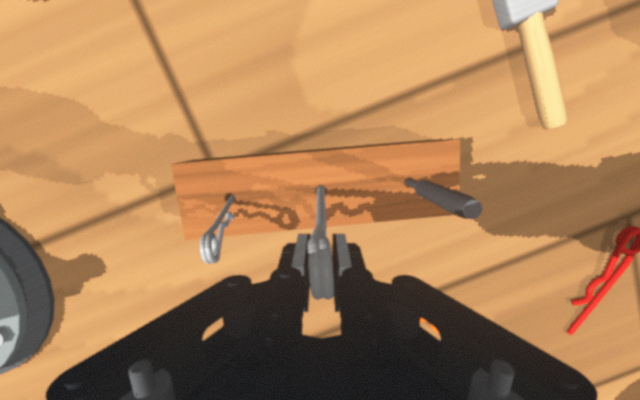

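```bash
cat > carry.py <<'E'
from geo import *
p=np.array(bot.read_position())
bot.move_linear(p+CZ*.04,speed=.08)
bot.move_linear(p+CZ*.13,speed=.2)
print("w",bot.read_gripper_width(),bot.read_ft_force())
b=1;M=tool(b*FX,b*FY,EZ,1)
c=HOLE+.012*FX+.0075*FX; c[2]=.145+.116-GD
bot.move_pose(c,R2q(M))
print(bot.read_position(),c,bot.read_gripper_width(),bot.read_clock(),bot.read_ft_force(),bot.read_moment())
snap("wrist","wI1");snap("scene","sI1")
w=cv2.imread("pics/wI1.png");cv2.imwrite("pics/zI1.png",cv2.resize(w[100:250,250:400],(600,600),interpolation=cv2.INTER_CUBIC))
s=cv2.imread("pics/sI1.png");cv2.imwrite("pics/zsI1.png",cv2.resize(s[110:230,300:440],None,fx=5,fy=5,interpolation=cv2.INTER_CUBIC))
E
python3 carry.py
```

```text
w 0.13540246570187592 [-0.1073588   0.24522741 -0.99375192]
[0.50994644 0.0868494  0.24211238] [0.50999002 0.08707611 0.2423    ] 0.13830249059708527 22.75 [ 0.17843665 -0.37417845 -0.43848437] [0.00372016 0.02547676 0.01847159]
```

View pics/zI1.png

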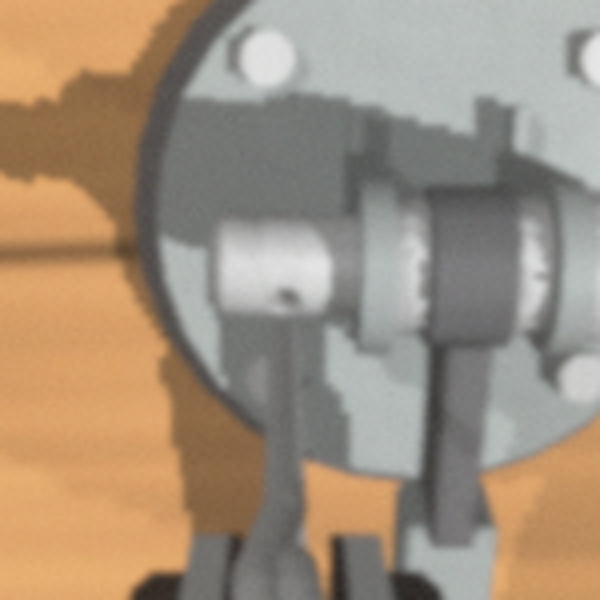

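View pics/zsI1.png

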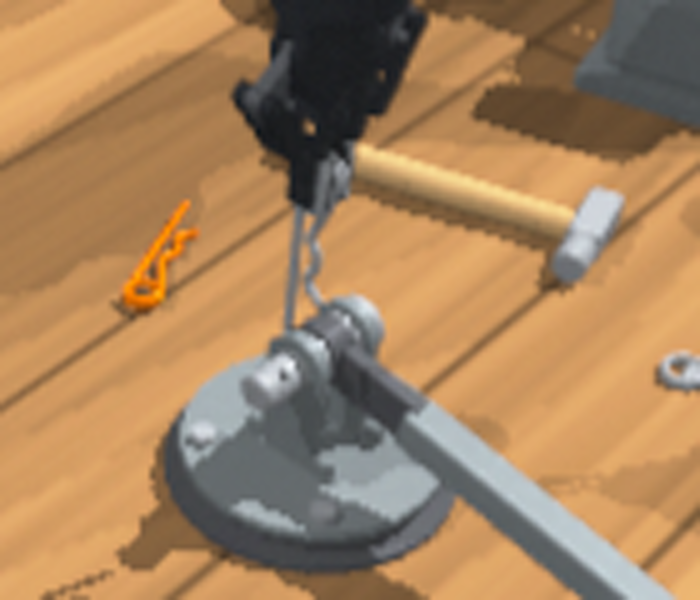

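```bash
python3 - <<'E'
from geo import *
E=np.load("pics/wI1.npy")
p=np.array([0.50994644,0.0868494,0.24211238])
coil=p+EZ*GD
for d in [-.004,0,.004]: print(d,((proj("wrist",E,[coil+EZ*d-.012*FX-EZ*z for z in(.03,.08,.116)])-[250,100]+.5)*4-.5).round(1).tolist())
for ph in (27,37,49):
    m=HOLE+FX*.0125*np.sin(np.radians(ph))+EZ*.0125*np.cos(np.radians(ph));print(ph,((proj("wrist",E,m)-[250,100]+.5)*4-.5).round(1))
g=cv2.cvtColor(cv2.imread("pics/wI1.png"),cv2.COLOR_BGR2GRAY)
for r in range(168,222,3): print(r,g[r,308:334].tolist())
E
```

```text
-0.004 [[284.7, 479.7], [284.9, 382.3], [285.0, 335.1]]
0 [[284.6, 490.0], [284.9, 388.4], [285.0, 339.7]]
0.004 [[284.6, 500.7], [284.9, 394.9], [285.0, 344.4]]
27 [[286.  297.7]]
37 [[286.  304.1]]
49 [[286.  310.2]]
168 [216, 213, 212, 214, 217, 217, 214, 213, 218, 218, 218, 220, 218, 217, 218, 216, 218, 219, 221, 223, 223, 223, 226, 219, 194, 164]
171 [206, 208, 207, 208, 206, 207, 207, 204, 206, 207, 204, 197, 193, 192, 190, 199, 207, 211, 215, 217, 216, 214, 214, 208, 183, 151]
174 [187, 190, 190, 194, 192, 194, 194, 194, 187, 182, 172, 161, 140, 124, 117, 128, 146, 176, 192, 198, 202, 200, 195, 180, 152, 131]
177 [154, 155, 157, 158, 161, 157, 159, 159, 164, 169, 178, 182, 177, 167, 155, 152, 150, 152, 162, 162, 165, 160, 151, 132, 116, 109]
180 [117, 117, 115, 117, 117, 116, 119, 116, 119, 119, 116, 115, 116, 113, 115, 117, 115, 118, 115, 116, 118, 116, 116, 122, 125, 122]
183 [118, 115, 115, 114, 119, 115, 115, 116, 115, 114, 112, 111, 107, 107, 113, 118, 120, 115, 116, 116, 116, 118, 127, 152, 174, 181]
186 [114, 118, 116, 114, 117, 117, 114, 118, 112, 115, 111, 113, 108, 1
[... 834 characters left out ...]
 114, 118, 114, 114, 116, 115]
207 [113, 112, 109, 100, 93, 90, 87, 90, 98, 108, 110, 109, 107, 106, 104, 111, 120, 122, 120, 116, 117, 115, 115, 113, 113, 115]
210 [108, 107, 111, 110, 110, 108, 108, 108, 110, 110, 111, 112, 110, 106, 108, 112, 121, 122, 120, 119, 117, 115, 115, 115, 114, 115]
213 [108, 110, 107, 109, 109, 110, 111, 107, 112, 113, 113, 110, 106, 104, 106, 114, 118, 118, 109, 112, 112, 117, 117, 113, 115, 115]
216 [114, 109, 110, 112, 112, 113, 111, 111, 112, 114, 113, 110, 108, 106, 107, 110, 120, 139, 153, 164, 165, 160, 150, 141, 136, 130]
219 [109, 112, 112, 110, 110, 109, 111, 110, 115, 111, 113, 110, 110, 105, 102, 105, 113, 130, 151, 169, 176, 178, 177, 176, 175, 173]
```

```bash
sed -i 's/^HOLE=.*/HOLE=np.array([.4905,.0883,.1])/' geo.py; cat >> geo.py <<'E'
MI=tool(FX,FY,EZ,1);QI=R2q(MI)
def P(s,tipz,t=0):  # TCP for leg axis at s across pin, tip height
    c=HOLE+FX*(.012+s)+FY*t;c[2]=tipz+.116-GD;return c
def S(): # present (s,t,tipz)
    p=np.array(bot.read_position());d=p-HOLE;return np.round([(d@FX-.012)*1e3,d@FY*1e3,(p[2]-.116+GD)*1e3],2)
E
python3 - <<'E'
from geo import *
bot.move_linear(P(0,.122),speed=.1)
f0=np.array(bot.read_ft_force());print(S(),f0)
r=bot.move_linear(P(0,.105),speed=.02,until_force=3);print(r,S(),np.array(bot.read_ft_force())-f0,bot.read_moment())
snap("scene","sT");print(bot.read_clock())
bot.move_linear(P(0,.119),speed=.05)
print(bot.read_clock(),S())
E
```

```text
[-2.9000e-01 -9.0000e-02  1.2189e+02] [0.59321587 0.51153965 0.01121951]
True [  0.35  -0.15 110.66] [-0.9930291  -0.35536612  5.57711423] [-0.02433139  0.14547761  0.00964042]
23.8917
24.2167 [4.0000e-02 2.0000e-02 1.1912e+02]
```

```bash
cat > feel.py <<'E'
from geo import *
import sys
for s in [float(a)*1e-3 for a in sys.argv[1:]]:
    bot.move_linear(P(s,.1145),speed=.06)
    f0=np.array(bot.read_ft_force())
    r=bot.move_linear(P(s,.098),speed=.02,until_force=3);a=S();print(s,r,a,(np.array(bot.read_ft_force())-f0).round(2),bot.read_clock())
    if a[2]<107.5: break
snap("wrist","wF");snap("scene","sF")
E
python3 feel.py 7
```

```text
0.007 True [  6.44   0.   101.07] [-0.9   1.29  2.34] 25.15
```

```bash
cat > up.py <<'E'
from geo import *
a=S();z=a[2]*1e-3;s=a[0]*1e-3
bot.move_linear(P(s,z+.003),speed=.02)
f0=np.array(bot.read_ft_force());print(S(),f0.round(2))
for tgt in (.004,.002,0.0,-.001):
    r=bot.move_linear(P(tgt,z+.003),speed=.015,until_force=8);print(tgt,r,S(),(np.array(bot.read_ft_force())).round(2),np.round(bot.read_moment(),3))
    if r: break
snap("wrist","wU");snap("scene","sU");print(bot.read_clock())
w=cv2.imread("pics/wU.png");s=cv2.imread("pics/sU.png")
cv2.imwrite("pics/zU.png",np.hstack([cv2.resize(w[120:240,260:380],(390,390),interpolation=cv2.INTER_CUBIC),cv2.resize(s[120:220,310:410],(390,390),interpolation=cv2.INTER_CUBIC)]))
E
python3 up.py
```

```text
[ 6.520e+00 -4.000e-02  1.041e+02] [ 1.59 -0.17 -0.38]
0.004 False [ 4.5900e+00 -3.0000e-02  1.0431e+02] [ 2.77  0.43 -1.13] [-0.103 -0.799 -0.039]
0.002 False [ 2.2200e+00 -2.0000e-02  1.0426e+02] [ 2.61 -0.77 -0.  ] [-0.068 -0.89  -0.057]
0.0 False [-1.7000e-01  1.0000e-02  1.0406e+02] [ 2.87  0.46 -0.98] [-0.063 -0.861 -0.017]
-0.001 False [-1.10e+00  4.00e-02  1.04e+02] [ 2.38 -0.12 -0.63] [ 0.079 -0.945  0.015]
26.7833
```

View pics/zU.png

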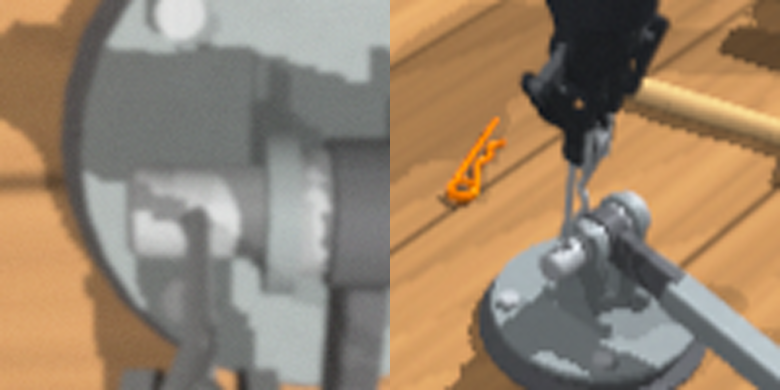

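The leg is in the mouth and turned the pin with a steady drag of about 2.6 N. I'll ease it down now.

```bash
cat > down.py <<'E'
from geo import *
import sys
s=float(sys.argv[1])*1e-3;zt=float(sys.argv[2])*1e-3;fl=float(sys.argv[3])
a=S();bot.move_linear(P(s,a[2]*1e-3),speed=.02)
f0=np.array(bot.read_ft_force());print(S(),f0.round(2))
r=bot.move_linear(P(s,zt),speed=.02,until_force=fl);print(r,S(),np.array(bot.read_ft_force()).round(2),np.round(bot.read_moment(),3),bot.read_gripper_width(),bot.read_clock())
E
python3 down.py -0.7 78 6
```

```text
[-8.6000e-01  1.0000e-02  1.0392e+02] [ 3.12  0.07 -0.51]
False [-0.71  0.   78.04] [ 3.34 -0.35 -0.6 ] [-0.046 -0.693  0.035] 0.1343583832405994 28.4833
```

```bash
cat > cen.py <<'E'
from geo import *
a=S()
for s in (-.0003,.0002,.0007,.0012):
    bot.move_linear(P(s,a[2]*1e-3),speed=.02);bot.wait(.05);f=np.array(bot.read_ft_force());print(S(),f.round(2),np.round(bot.read_moment(),3))
    if f[0]<.8: break
print(bot.read_clock())
E
python3 cen.py
```

```text
[-4.6e-01 -1.0e-02  7.8e+01] [ 1.53 -0.07 -0.32] [-0.023 -0.493  0.012]
[-9.000e-02 -1.000e-02  7.792e+01] [0.44 0.2  0.2 ] [-0.056 -0.297  0.017]
29.0833
```

```bash
cat > seat.py <<'E'
from geo import *
s=.0002
for zt in (.068,.062,.058,.054,.050,.046,.042,.0394):
    r=bot.move_linear(P(s,zt),speed=.03,until_force=16);print(zt,r,S(),np.array(bot.read_ft_force()).round(2),np.round(bot.read_moment(),3),round(bot.read_gripper_width(),4))
    if r: break
print(bot.read_clock())
E
python3 seat.py
```

```text
0.068 False [ 5.600e-01 -1.000e-02  6.801e+01] [ 2.49 -0.97  0.39] [-0.017 -0.535 -0.007] 0.1364
0.062 False [ 6.800e-01 -6.000e-02  6.209e+01] [ 3.11 -0.02  2.09] [-0.075 -0.822 -0.004] 0.1328
0.058 False [ 0.57 -0.   57.96] [ 3.54 -0.55  1.23] [-0.087 -1.004  0.042] 0.1343
0.054 False [-5.000e-02 -8.000e-02  5.305e+01] [ 5.64 -1.18 -5.85] [-0.125 -1.462 -0.013] 0.1371
0.05 False [-0.08 -0.07 48.96] [ 5.83 -0.2  -6.03] [-0.113 -1.532 -0.007] 0.1364
0.046 False [-7.600e-01 -1.000e-02  4.509e+01] [ 4.26  0.37 -6.67] [-0.071 -1.058 -0.064] 0.1389
0.042 False [-0.08  0.06 42.12] [ 2.74 -0.01 -0.27] [-0.001 -0.535  0.005] 0.1329
0.0394 False [ 0.69  0.   39.73] [ 3.37 -1.11  0.93] [-0.14  -0.779 -0.021] 0.1369
31.5833
```

```bash
python3 - <<'E'
from geo import *
for i in range(3): print(np.round(bot.read_ft_force(),2))
snap("wrist","wS");snap("scene","sS")
w=cv2.imread("pics/wS.png");s=cv2.imread("pics/sS.png")
cv2.imwrite("pics/zS.png",np.hstack([cv2.resize(w[120:240,260:380],(390,390),interpolation=cv2.INTER_CUBIC),cv2.resize(s[140:220,320:400],(390,390),interpolation=cv2.INTER_CUBIC)]))
E
```

```text
[ 3.37 -1.11  0.93]
[ 3.37 -1.11  0.93]
[ 3.37 -1.11  0.93]
```

View pics/zS.png

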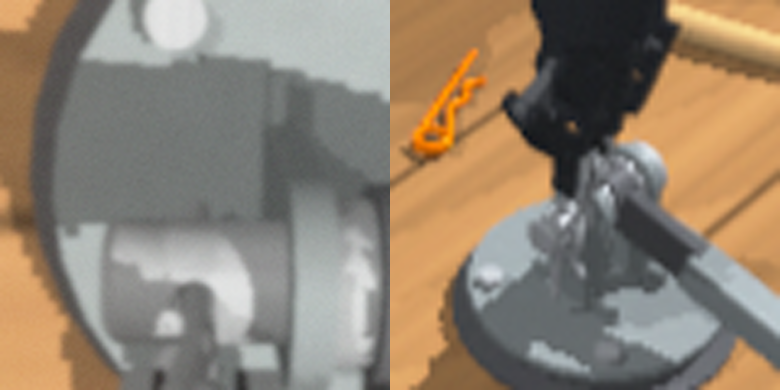

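```bash
cat > rel.py <<'E'
from geo import *
bot.set_gripper(.4);print(np.round(bot.read_ft_force(),2))
p=np.array(bot.read_position());bot.move_linear(p+[0,0,.10],speed=.12)
t=(.492,.09,.11)
Pq=look(t,(.42,-.09,.36),(-1,0,0));print(bot.solve_ik(*Pq) is not None)
bot.move_pose(*Pq);snap("wrist","wR1")
Pq=look(t,(.36,.06,.30),(-1,0,0));print(bot.solve_ik(*Pq) is not None,Pq[0])
bot.move_pose(*Pq);snap("wrist","wR2")
snap("scene","sR");print(bot.read_clock())
a=[cv2.resize(cv2.imread(f"pics/{n}.png")[y:y+130,x:x+130],(390,390),interpolation=cv2.INTER_CUBIC) for n,x,y in(("wR1",255,115),("wR2",255,115))]
cv2.imwrite("pics/zR.png",np.hstack(a))
s=cv2.imread("pics/sR.png");cv2.imwrite("pics/zsR.png",cv2.resize(s[140:220,320:400],(400,400),interpolation=cv2.INTER_CUBIC))
E
python3 rel.py
```

```text
[0.33 0.95 1.04]
True
True [0.4738111  0.0774592  0.18825719]
34.6583
```

View pics/zR.png

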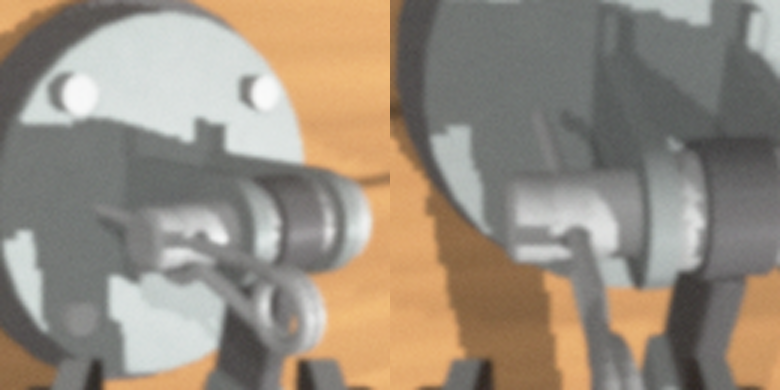

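View pics/zsR.png

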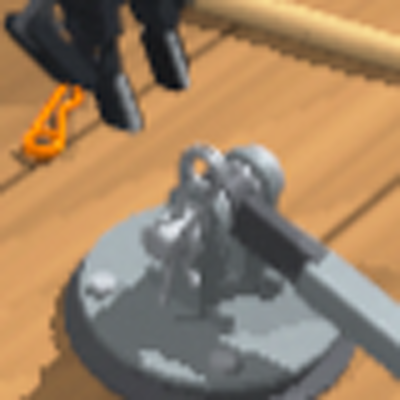

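```bash
python3 - <<'E'
from geo import *
print(np.round(bot.read_ft_force(),2))
p=np.array(bot.read_position());ty=q2R(bot.read_tool_rot())[:,1]
bot.move_linear(p-ty*.08,speed=.15)
E1=np.load("pics/wR1.npy");S0=campose("scene")
u=lambda x,y:(255+(x+.5)/3-.5,115+(y+.5)/3-.5)
us=lambda x,y:(320+(x+.5)/5-.5,140+(y+.5)/5-.5)
print(tri([("wrist",E1,u(291,311)),("scene",S0,us(203,171))]),"expect",HOLE+.012*FX+.057*EZ)
for d in(0,.006,.013):
    print(d,((proj("wrist",E1,[HOLE+.012*FX+(.057+d)*EZ,HOLE+(-.059+d)*EZ])-[255,115]+.5)*3-.5).round(0).tolist())
snap("wrist","wR3");snap("top","tR");print(bot.read_clock())
t=cv2.imread("pics/wR3.png");cv2.imwrite("pics/zR3.png",cv2.resize(t[100:260,240:400],(480,480),interpolation=cv2.INTER_CUBIC))
E
```

```text
[ 0.66 -0.19  0.86]
(array([0.50601158, 0.09100955, 0.1548274 ]), [[-1.9, -0.2], [0.4, -0.6]]) expect [0.50249386 0.08791607 0.157     ]
0 [[283.0, 303.0], [104.0, 211.0]]
0.006 [[295.0, 308.0], [111.0, 214.0]]
0.013 [[310.0, 313.0], [119.0, 216.0]]
35.4417
```

View pics/zR3.png

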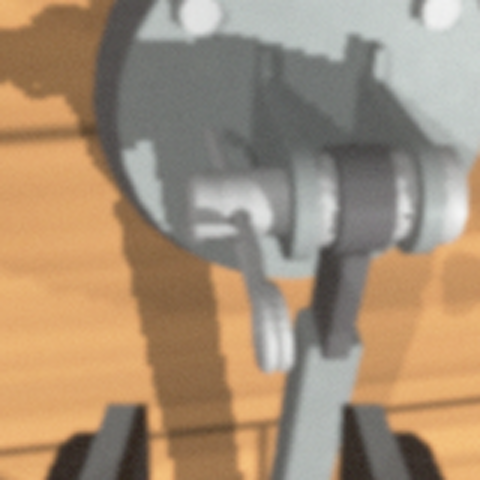

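View pics/tR.png

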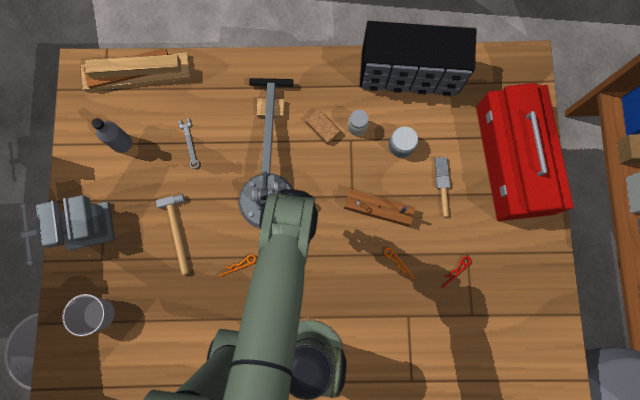

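```bash
python3 - <<'E'
from cell import bot
bot.close_job();print("closed")
E
```

```text
the job is handed in; nothing more can be done
closed
```

The job is handed in at about 35 s of the 69 s allowed. The pin is home, the large clip is through its cross-hole with the bow over the pin, and the gripper is clear of everything.

**What I did**
- **Pin:** I pushed the head in slowly until it met the hard stop. Two further pushes stopped at the same place to within 0.1 mm, and the tail with its hole came into view.
- **Clip:** I took the large clip from the block's middle hole and felt for the mouth. The leg dropped in about 6.5 mm towards +x. I eased it up 3 mm and moved it back, turning the pin against a steady drag of about 2.6 N.
- **Seating:** The leg then went down freely through the hole. The vertical force between steps reversed to about 6 to 7 N pulling the clip down as the neck passed the pin. It then fell to near zero at the seated depth, and I let go.

**Last checks**
- The pictures after release show the leg through the pin with its tip below, and the bow over the pin. The tip is within about 2 mm of its seated position.
- **Disagreement:** the coil measured about 3 mm off in x and y and 2 mm low, with an uneven fit between views. One view alone puts it about 4 mm high. I read this as measuring error plus a few degrees of tilt in the clip and pin.
- I did not measure the head again after letting go.
- In the last top view the hammer, spanner, jar, tin and sanding block look unmoved. The arm hid part of the scene.

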